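# Find the hidden push catch of the desk drawer unit

### The job

The drawer of the low walnut unit on the desk has no handle: one of the six flush round caps in its top is a hidden push catch, the other five are fixed and look the same. Feel the caps gently with closed fingertips, press the one that gives fully in so that the drawer springs out by itself, then let go of the catch and move clear. Do not touch the drawer, and leave everything else on the desk and on the unit where it stands.

Things in the scene. Friction and masses are not known exactly. Their poses are not given: they have to be found in the camera images.
- panel (a point): centre of the flat top of the fixed walnut drawer unit, on its surface (90 mm above the desk); the top is 270 mm along x and 300 mm along y; x points from the drawer front to the back, z up. Six light round caps lie in it in two rows of three. The strip behind them (x above 50 mm) carries a stapler and a tape roll.
- place1 (a point): centre of the first cap's hole (46 mm wide), level with the top's surface, at x -85, y -80 mm from the panel's centre, axes as there. The cap in it, 44 mm across, lies 1 mm below the surface. It is either one of five rigid caps or the catch: that changes from start to start and cannot be seen
- place2 (a point): the same for another cap, at x -85, y 0 mm from the panel's centre
- place3 (a point): the same for another cap, at x -85, y 80 mm from the panel's centre
- place4 (a point): the same for another cap, at x -5, y -80 mm from the panel's centre
- place5 (a point): the same for another cap, at x -5, y 0 mm from the panel's centre
- place6 (a point): the same for another cap, at x -5, y 80 mm from the panel's centre
- catch (a joint): how far the catch cap is pressed in: 0 at rest, 0.005 m fully down; a spring pushes back with about 2 N at first and about 6 N fully down; from about 0.004 m on it frees the drawer; it comes up again when let go
- drawer (a joint): how far the drawer is out: 0 shut and latched, 0.06 m sprung fully out towards the unit's -x side, below the level of the top; once freed its own spring drives it out in about a second
- tape: blue tape roll, 52 mm across, 19 mm high, loose on the back strip of the drawer unit's top; origin at the centre of its underside; to be left alone
- stapler: red and black stapler, 30 x 110 x 26 mm, loose on the back strip of the drawer unit's top; origin at the centre of its underside; to be left alone
- mug: white mug, 82 mm across, 92 mm high, on the desk; origin at the centre of its underside; to be left alone
- pencup: terracotta pen cup, 76 mm across, 95 mm high, pencils reaching 155 mm, on the desk; origin at the centre of its underside; to be left alone
- phone: black phone lying flat, 150 x 72 x 9 mm, on the desk; origin at the centre of its underside; to be left alone
- notebook: grey-covered notebook lying flat, 212 x 150 x 14 mm, on the desk; origin at the centre of its underside; to be left alone
- plant: succulent in a white pot, 72 mm across, 105 mm high with its leaves, on the desk; origin at the centre of its underside; to be left alone

How it is judged:
By the outcome, as a careful person would: the job done as asked, in the order asked, and still so for the second after the job is handed in, with the robot touching nothing.
It also fails if it takes over 58 s, if anything falls off the work surface, if the arm or the gripper's body presses on something with over 40 N, if the wrist force passes 120 N, or if a joint passes its speed limit or range.

### The arm

A 6-joint arm with a two-finger parallel gripper is mounted at the origin on the work surface. World frame = base frame: x ahead of the robot, y to its left, z up, the work surface at z = 0. Lengths are in m, angles in rad, forces in N, time in s.
With the tool pointing down it reaches from about 0.25 to 0.725 m from the base axis. Payload 9.7 kg.
Tool frame: the origin (TCP) lies at the very end of the fingers, on their centre line; the grasp point (between the pads) lies 19 mm behind it; z points along the fingers, x is the direction in which the jaws open and shut, and the axes are right-handed (so a half turn about z gives the same grasp; the last joint's range is limited). The gripper opens to 85 mm and grips with 20 to 120 N. Pads are 22 mm wide; open, the fingers measure 114 mm over their backs; the gripper's body (76 mm by 85 mm) begins 54 mm behind the grasp point. The pads swing forward as they close: fully open they stand 13 mm farther back than shut.
Start: joints at [-1.318, 0.087, 0.176, 1.66, 0, 1.571], TCP at [0.138, -0.533, 0.231] pointing down, gripper open.
Joint ranges: [-3.13, 3.13], [-0.85, 1.81], [-1.15, 1.24], [-2.2, 2.28], [-1.44, 1.52], [-3.14, 3.14]. Speed limits (rad/s): [2.22, 2.22, 2.57, 3.14, 3.14, 3.14].

### API

Orientations are given as a unit quaternion [x, y, z, w].
In Python, from bench import ctrl, viewer gives the robot as it stands. The module is installed in compiled form; this text tells all that it offers.
- The arm moves only by the tool play_rows, never from a script. Its arguments are lists of equal length, an entry for each row: "dp": the shift along the tool's x, y, z in mm, a list of three; "twist": the turn, a rotation vector about the tool's x, y, z in rad, a list of three; "claw": the finger opening in mm, from 0 to 85.4. A call has 1 to 12 rows; each row shifts and turns the pose as measured when the row begins, along the tool's axes as they then stand; what a row does not reach is not made up. A row lasts 1/8 s, in which the tool goes at most 62.5 mm and 10.7 degrees, less where a joint would pass 70% of its speed; a pose out of reach is approached as far as the arm can. A call is refused whole if a number of a shift passes 62.5 or a number of a turn 0.188, either way. A call with a gripper value outside its range is refused whole. The fingers move at their own pace and stop on an object; "newtons" is the grip in N (left out, the last holds). Time passes only in rows, so rows that do not move let the fingers close. It gives the time, the measured TCP pose, the force and the opening at its end, in the units of the state.
- ctrl.sense(): the state, without advancing time (a new reading comes with each control period).
- viewer.snapshot(name): name is "scene" or "top"; returns the picture (400x640x3 uint8, red, green, blue); there is no depth.
- viewer.camera_model(name): a dict with "mtx" (3x3 intrinsics, pixels), "extrinsics" (4x4, takes a point from camera to world coordinates). Camera axes: x right, y down, z forward; pixel columns grow to the right and rows downward; lengths in m; the calibration is good to about 2 mm. A picture is of the moment at which its call begins. camera_model takes no time and is no camera call.
- ctrl.sign_off(): hands the job in, once; it reports no verdict.
Trained networks look in the newest picture that a camera, given by its name, has taken for a name from the list of things; names that differ only in an ending like _2 or _b are one class to them, and where a whole thing is asked for, a point or a joint stands for the part that bears it (a point fixed in the world has none). Each returns a list of dicts, best first, with "confidence" (0 to 1); they miss things now and then, are a little off and sometimes report something else, mostly with a low value. They report only what shows in the picture. A call takes as long as a camera call.
- viewer.spot_in(label, camera): "uv" ([column, row] in pixels, amid what is visible of it).
- viewer.masks_of(label, camera): "pixels" (400x640 bool, what is visible of it) and "uv" ([column, row] in pixels, amid what is visible of it).
The state is a dict: "clock": time; "q": joint angles; "qvel": joint speeds; "joint_torque": joint torques, N m; "position": TCP position; "tool_rot": TCP orientation; "wrist_force": force on the tool from outside, world axes, zero at the start; "torque": the same for the moment, N m; "grip_width": finger opening in m.
Only numpy, scipy, OpenCV 4.12 (cv2) and the standard library are available. Lean on these libraries where they do the work, as an engineer would, in place of code of your own. Each camera call takes 0.05 s, during which the arm holds its last target. There are 200 camera calls.

## Working session

There is one attempt and no reset: what is moved stays moved. The work goes in short steps, Python scripts to look and compute and a tool call to move; the robot and the scene stay as the last step left them, time stands still between calls to the robot, and variables do not carry over. Pictures are saved under pics/ and viewed, on a budget of 10 in all, crops included, one or two more only if the job needs it, and the job is handed in when it is done.

Besides the shell and the picture viewer there is one more tool, called after ">>>" as name(argument=value, ...) on one line, values as JSON. play_rows: Moves the arm, as the interface text tells. Its arguments: {"type":"object","properties":{"dp":{"type":"array","items":{"type":"array","items":{"type":"number"}}},"twist":{"type":"array","items":{"type":"array","items":{"type":"number"}}},"claw":{"type":"array","items":{"type":"number"}},"newtons":{"type":"number"}},"required":["dp","twist","claw"]}

```bash
mkdir -p pics; python3 - <<'E'
from bench import ctrl, viewer
import cv2
for n in("scene","top"):
    cv2.imwrite(f"pics/{n}0.png",viewer.snapshot(n)[:,:,::-1])
    m=viewer.camera_model(n);print(n,m["mtx"].round(1).tolist(),m["extrinsics"].round(3).tolist())
for l in["panel","place1","place2","place3","place4","place5","place6"]:
    print(l,[( [round(float(x)) for x in d["uv"]],round(d["confidence"],2)) for d in viewer.spot_in(l,"top")][:6])
print(ctrl.sense())
E
```

```text
scene [[488.0, 0.0, 319.3], [0.0, 488.0, 206.2], [0.0, 0.0, 1.0]] [[0.565, 0.682, -0.465, 1.328], [0.825, -0.459, 0.329, -0.581], [0.011, -0.569, -0.822, 1.509], [0.0, 0.0, 0.0, 1.0]]
top [[378.8, 0.0, 315.9], [0.0, 378.8, 194.1], [0.0, 0.0, 1.0]] [[-0.016, -0.99, 0.138, 0.367], [-0.999, 0.02, 0.028, -0.039], [-0.031, -0.138, -0.99, 1.172], [0.0, 0.0, 0.0, 1.0]]
panel [([278, 191], 0.67)]
place1 [([276, 188], 0.87)]
place2 [([276, 188], 0.87)]
place3 [([276, 188], 0.87)]
place4 [([276, 188], 0.87)]
place5 [([276, 188], 0.87)]
place6 [([276, 188], 0.87)]
{'clock': 0.45, 'q': array([-1.31797173e+00,  8.69380182e-02,  1.75813006e-01,  1.65981909e+00,
       -4.93502195e-06,  1.57080003e+00]), 'qvel': array([-1.32469773e-03, -7.92348193e-05,  2.03683468e-03, -5.62341661e-04,
        2.74492351e-04,  1.22189788e-03]), 'joint_torque': array([-3.27207208e-04, -5.19567454e+01,  4.64457035e+01,  2.58194792e-03,
        3.50515904e-05, -2.00077335e-05]), 'position': array([ 0.13756587, -0.53247841,  0.23121859]), 'tool_rot': array([ 7.90612473e-01, -6.12316839e-01, -5.99256608e-05, -4.32901174e-05]), 'wrist_force': array([ 0.02474084, -1.35606853,  0.83065396]), 'torque': array([-0.0270372 , -0.03110275, -0.01072685]), 'grip_width': 0.08541644797591472}
```

View pics/top0.png

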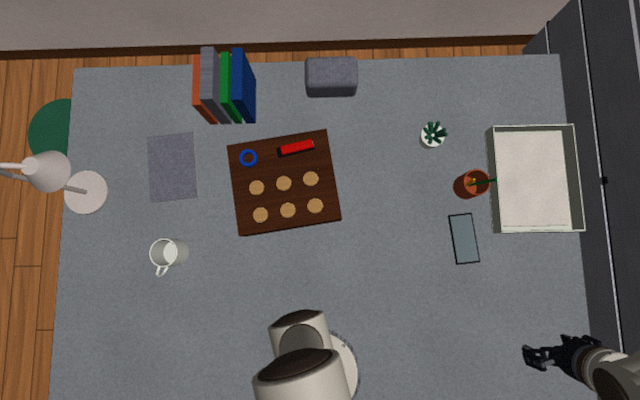

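View pics/scene0.png

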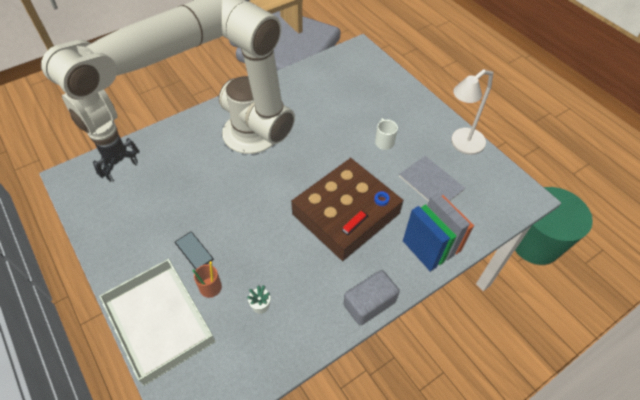

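The top view shows six light caps in two rows: front (315,206), (288,210), (261,215); back (311,179), (284,183), (257,188). Behind them are the tape at (248,157) and the stapler at (296,148). The arm is at lower right, clear of the unit. Next I'll fit the panel pose to the caps.

```bash
cat > h.py <<'E'
import numpy as np, cv2
from bench import ctrl, viewer
L=np.array([[-85,-80],[-85,0],[-85,80],[-5,-80],[-5,0],[-5,80]])/1e3
def ray(n,uv,z):
    m=viewer.camera_model(n);K,E=m["mtx"],m["extrinsics"]
    d=E[:3,:3]@np.linalg.solve(K,[uv[0],uv[1],1]);o=E[:3,3]
    return (o+d*(z-o[2])/d[2])[:2]
def capfit(n,guess):
    im=cv2.cvtColor(viewer.snapshot(n),cv2.COLOR_RGB2HSV)
    m=cv2.inRange(im,(8,60,120),(25,200,255))
    k,_,st,c=cv2.connectedComponentsWithStats(m)
    c=c[1:][st[1:,4]>40]
    P=np.array([ray(n,min(c,key=lambda q:np.hypot(*(q-g))),.089) for g in guess])
    a=L-L.mean(0);b=P-P.mean(0)
    U,S,V=np.linalg.svd(a.T@b);R=(U@V).T
    t=P.mean(0)-R@L.mean(0)
    return R,t,(P-(L@R.T+t))*1e3
E
python3 - <<'E'
from h import *
for n,g in(("top",[(315,206),(288,210),(261,215),(311,179),(284,183),(257,188)]),("scene",[(315,198),(331,186),(347,175),(331,212),(346,200),(362,188)])):
    R,t,r=capfit(n,g);print(n,t.round(4),np.degrees(np.arctan2(R[1,0],R[0,0])).round(2),r.round(1).tolist());print((L@R.T+t).round(4).tolist())
E
```

```text
top [0.5586 0.0869] 8.37 [[-0.1, 0.1], [0.3, 0.1], [0.1, -0.2], [-0.1, -0.0], [-0.0, 0.1], [-0.1, -0.0]]
[[0.4861, -0.0046], [0.4745, 0.0745], [0.4628, 0.1537], [0.5653, 0.007], [0.5536, 0.0862], [0.542, 0.1653]]
scene [0.5581 0.0856] 8.45 [[-0.1, -0.1], [-0.1, -0.2], [0.4, 0.1], [0.1, 0.0], [-0.1, 0.2], [-0.2, 0.0]]
[[0.4858, -0.006], [0.474, 0.0731], [0.4622, 0.1522], [0.5649, 0.0057], [0.5531, 0.0849], [0.5414, 0.164]]
```

>>> play_rows(dp=[[0,0,0],[0,0,0],[0,0,0],[0,0,0],[0,0,0],[0,0,0],[0,0,0],[0,0,0],[0,0,0]], twist=[[0,0,-0.183],[0,0,-0.183],[0,0,-0.183],[0,0,-0.183],[0,0,-0.183],[0,0,-0.183],[0,0,-0.183],[0,0,-0.183],[0,0,0]], claw=[0,0,0,0,0,0,0,0,0], newtons=40)

```text
clock: 1.68
position: [0.1376, -0.5325, 0.2315]
tool_rot: [0.996, 0.091, 0.0, 0.0]
wrist_force: [-0.7, -0.5, -0.5]
grip_width: 0.0002
```

```bash
cat >> h.py <<'E'
C=L@np.array([[.9893,-.1463],[.1463,.9893]]).T+[.5584,.0863]
def rep(i=None):
    from scipy.spatial.transform import Rotation as Ro
    s=ctrl.sense();R=Ro.from_quat(s["tool_rot"])
    print("t",s["clock"],"p",s["position"].round(4),"toolx",R.as_matrix()[:,0].round(3),"tilt",R.as_matrix()[:,2].round(3),"F",s["wrist_force"].round(2),"w",round(s["grip_width"],4),"q",s["q"].round(2))
    for i in range(6) if i is None else [i-1]: print(i+1,"dp mm",(R.inv().apply(np.r_[C[i if i is not None and False else i],.089]-s["position"])*1e3).round(1))
E
python3 -c "
from h import *;rep()"
```

```text
t 1.675 p [ 0.1376 -0.5325  0.2315] toolx [0.984 0.181 0.   ] tilt [ 0. -0. -1.] F [-0.69 -0.47 -0.47] w 0.0002 q [-1.32  0.09  0.18  1.66  0.    0.07]
1 dp mm [ 437.9 -455.7  142.4]
2 dp mm [ 440.7 -535.6  142.3]
3 dp mm [ 443.5 -615.6  142.3]
4 dp mm [ 517.9 -452.9  142.4]
5 dp mm [ 520.6 -532.8  142.3]
6 dp mm [ 523.4 -612.8  142.3]
```

>>> play_rows(dp=[[36,-38,0],[36,-38,0],[36,-38,0],[36,-38,0],[36,-38,0],[36,-38,0],[36,-38,0],[36,-38,0],[36,-38,0],[36,-38,0],[36,-38,0],[36,-38,0]], twist=[[0,0,0],[0,0,0],[0,0,0],[0,0,0],[0,0,0],[0,0,0],[0,0,0],[0,0,0],[0,0,0],[0,0,0],[0,0,0],[0,0,0]], claw=[0,0,0,0,0,0,0,0,0,0,0,0])

```text
clock: 3.18
position: [0.5043, -0.0024, 0.2324]
tool_rot: [0.998, 0.057, 0.003, 0.001]
wrist_force: [0.4, -1.4, 0.2]
grip_width: -0.0004
```

```bash
python3 -c "
from h import *;rep()"
```

```text
t 3.175 p [ 0.5043 -0.0024  0.2324] toolx [0.994 0.113 0.006] tilt [ 0.006 -0.002 -1.   ] F [ 0.4  -1.36  0.2 ] w -0.0004 q [-0.   -0.03  0.06  1.65 -0.    1.45]
1 dp mm [-19.3   0.3 143.2]
2 dp mm [-22.  -79.6 143. ]
3 dp mm [ -24.7 -159.6  142.7]
4 dp mm [ 60.6  -2.3 143.7]
5 dp mm [ 58.  -82.3 143.4]
6 dp mm [  55.3 -162.2  143.2]
```

>>> play_rows(dp=[[-19,0,40],[0,0,45],[0,0,38],[0,0,0]], twist=[[0,0,0],[0,0,0],[0,0,0],[0,0,0]], claw=[0,0,0,0])

```text
clock: 3.68
position: [0.4884, -0.001, 0.1057]
tool_rot: [0.999, 0.05, 0.003, 0.001]
wrist_force: [0.4, 0.0, 0.8]
grip_width: -0.0002
```

```bash
python3 -c "
from h import *;rep(1)
a=viewer.snapshot('scene')[130:280,260:440];b=viewer.snapshot('top')[120:250,210:360]
f=lambda i:cv2.resize(i,(400,350),interpolation=cv2.INTER_CUBIC)
cv2.imwrite('pics/near1.png',np.hstack([f(a),f(b)])[:,:,::-1])"
```

```text
t 3.675 p [ 0.4884 -0.001   0.1057] toolx [0.995 0.1   0.006] tilt [ 0.006 -0.002 -1.   ] F [0.37 0.04 0.84] w -0.0002 q [-0.   -0.08 -0.23  1.41 -0.    1.47]
1 dp mm [-2.9  4.  16.7]
```

View pics/near1.png

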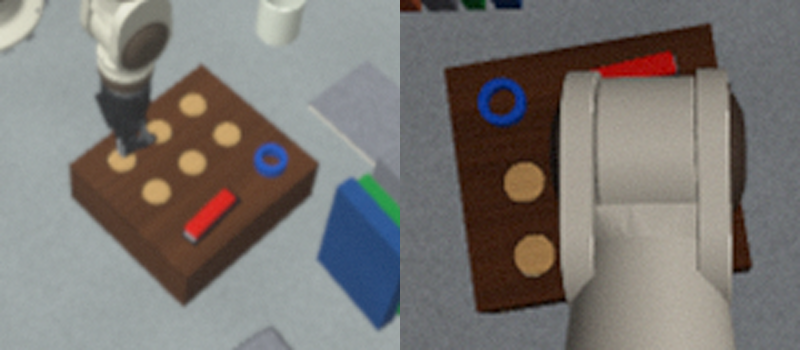

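The left half (scene view) shows the closed fingertips just above cap 1 at crop pixel (125,150). The stapler and tape are clear of the gripper. Now I'll centre on cap 1 and probe it gently.

>>> play_rows(dp=[[-3,4,7],[0,0,6],[0,0,0]], twist=[[0,0,0],[0,0,0],[0,0,0]], claw=[0,0,0])

```text
clock: 4.15
position: [0.4897, -0.006, 0.0994]
tool_rot: [0.999, 0.05, 0.009, 0.001]
wrist_force: [0.1, 0.0, -0.0]
grip_width: 0.0002
```

```bash
python3 -c "
from h import *;rep(1)"
```

```text
t 4.15 p [ 0.4897 -0.006   0.0994] toolx [0.995 0.099 0.017] tilt [ 0.018 -0.002 -1.   ] F [ 0.07  0.03 -0.05] w 0.0002 q [-0.01 -0.08 -0.25  1.39 -0.    1.46]
1 dp mm [-3.8 -1.1 10.3]
```

>>> play_rows(dp=[[-5,-1,5],[-1,0,3],[0,0,0]], twist=[[0,-0.02,0],[0,-0.01,0],[0,0,0]], claw=[0,0,0])

```text
clock: 4.53
position: [0.4835, -0.0056, 0.0912]
tool_rot: [0.999, 0.049, -0.007, 0.002]
wrist_force: [-0.4, 0.7, 0.7]
grip_width: 0.0002
```

```bash
python3 -c "
from h import *;rep(1)"
```

```text
t 4.525 p [ 0.4835 -0.0056  0.0912] toolx [ 0.995  0.099 -0.015] tilt [-0.014 -0.005 -1.   ] F [-0.44  0.71  0.73] w 0.0002 q [-0.01 -0.06 -0.25  1.4  -0.01  1.46]
1 dp mm [ 2.6 -0.   2.1]
```

>>> play_rows(dp=[[2,0,1],[0,0,1]], twist=[[0,0.012,0],[0,0,0]], claw=[0,0])

```text
clock: 4.78
position: [0.4857, -0.0053, 0.089]
tool_rot: [0.999, 0.05, -0.001, 0.002]
wrist_force: [-1.3, 0.7, 5.6]
grip_width: 0.0003
```

>>> play_rows(dp=[[0,0,1]], twist=[[0,0,0]], claw=[0])

```text
clock: 4.9
position: [0.4858, -0.0053, 0.089]
tool_rot: [0.999, 0.05, -0.0, 0.002]
wrist_force: [-4.8, 0.3, 12.9]
grip_width: -0.0001
```

>>> play_rows(dp=[[0,0,1]], twist=[[0,0,0]], claw=[0])

```text
clock: 5.03
position: [0.4858, -0.0053, 0.0891]
tool_rot: [0.999, 0.05, 0.0, 0.002]
wrist_force: [-3.7, -0.6, 7.8]
grip_width: -0.0001
```

```bash
python3 -c "
from h import *;rep(1)"
```

```text
t 5.025 p [ 0.4858 -0.0053  0.0891] toolx [0.995 0.099 0.   ] tilt [ 0.001 -0.004 -1.   ] F [-3.73 -0.65  7.76] w -0.0001 q [-0.01 -0.07 -0.26  1.38 -0.    1.46]
1 dp mm [0.2 0.  0.1]
```

Cap 1 is rigid: 13 N at z = 0.089 with no give. On to cap 2.

>>> play_rows(dp=[[0,0,-15],[-1,-40,0],[-2,-38,0],[0,0,0],[0,0,0]], twist=[[0,0,0],[0,0,0],[0,0,0],[0,0,0],[0,0,0]], claw=[0,0,0,0,0])

```text
clock: 5.65
position: [0.4761, 0.0736, 0.1081]
tool_rot: [0.999, 0.049, 0.002, 0.002]
wrist_force: [0.3, 1.1, -1.0]
grip_width: -0.0003
```

```bash
python3 -c "
from h import *;rep(2)"
```

```text
t 5.65 p [0.4761 0.0736 0.1081] toolx [0.995 0.098 0.004] tilt [ 0.005 -0.004 -1.   ] F [ 0.28  1.14 -0.99] w -0.0003 q [ 0.16 -0.09 -0.24  1.42 -0.    1.63]
2 dp mm [-1.8 -0.5 19.1]
```

>>> play_rows(dp=[[-2,0,10],[0,0,6],[0,0,0],[0,0,2]], twist=[[0,-0.005,0],[0,0,0],[0,0,0],[0,0,0]], claw=[0,0,0,0])

```text
clock: 6.15
position: [0.4743, 0.0714, 0.0889]
tool_rot: [0.999, 0.047, -0.0, 0.002]
wrist_force: [-2.0, 1.4, 28.4]
grip_width: 0.0
```

```bash
python3 -c "
from h import *;rep(2)"
```

```text
t 6.15 p [0.4743 0.0714 0.0889] toolx [ 0.995  0.095 -0.001] tilt [-0.001 -0.004 -1.   ] F [-1.98  1.39 28.41] w 0.0 q [ 0.15 -0.09 -0.27  1.39 -0.    1.63]
2 dp mm [ 0.3 -2.5 -0.1]
```

Cap 2 is rigid too. That contact reached 28 N, firmer than I intended, so I'll use 1 mm steps. Cap 3 next.

>>> play_rows(dp=[[0,0,-15],[-1,-42,0],[-2,-40,0],[0,0,0],[0,0,0]], twist=[[0,0,0],[0,0,0],[0,0,0],[0,0,0],[0,0,0]], claw=[0,0,0,0,0])

```text
clock: 6.78
position: [0.4646, 0.1543, 0.1082]
tool_rot: [0.999, 0.047, 0.001, 0.002]
wrist_force: [0.4, -0.4, -0.4]
grip_width: -0.0003
```

```bash
python3 -c "
from h import *;rep(3)"
```

```text
t 6.775 p [0.4646 0.1543 0.1082] toolx [0.996 0.093 0.003] tilt [ 0.003 -0.004 -1.   ] F [ 0.37 -0.4  -0.43] w -0.0003 q [ 0.32 -0.07 -0.22  1.42 -0.    1.8 ]
3 dp mm [-2.2  1.  19.2]
```

>>> play_rows(dp=[[-2,1,8],[0,0,6],[0,0,0],[0,0,0],[0,0,0]], twist=[[0,0,0],[0,0,0],[0,0,0],[0,0,0],[0,0,0]], claw=[0,0,0,0,0])

```text
clock: 7.4
position: [0.4629, 0.1507, 0.0933]
tool_rot: [0.999, 0.045, 0.001, 0.002]
wrist_force: [0.2, -0.4, 0.2]
grip_width: -0.0001
```

```bash
python3 -c "
from h import *;rep(3)"
```

```text
t 7.4 p [0.4629 0.1507 0.0933] toolx [0.996 0.09  0.002] tilt [ 0.002 -0.004 -1.   ] F [ 0.19 -0.39  0.22] w -0.0001 q [ 0.32 -0.07 -0.25  1.39 -0.    1.8 ]
3 dp mm [-0.1 -2.4  4.3]
```

>>> play_rows(dp=[[0,-2,2],[0,0,1],[0,0,0.7]], twist=[[0,0,0],[0,0,0],[0,0,0]], claw=[0,0,0])

```text
clock: 7.78
position: [0.4629, 0.1529, 0.0895]
tool_rot: [0.999, 0.045, 0.001, 0.002]
wrist_force: [-0.1, -0.1, -0.6]
grip_width: -0.0002
```

>>> play_rows(dp=[[0,0,1]], twist=[[0,0,0]], claw=[0])

```text
clock: 7.9
position: [0.4629, 0.153, 0.089]
tool_rot: [0.999, 0.045, 0.002, 0.002]
wrist_force: [-3.0, -0.6, 9.8]
grip_width: -0.0003
```

>>> play_rows(dp=[[0,0,1]], twist=[[0,0,0]], claw=[0])

```text
clock: 8.02
position: [0.4629, 0.153, 0.089]
tool_rot: [0.999, 0.045, 0.002, 0.002]
wrist_force: [-4.1, -1.7, 12.1]
grip_width: 0.0002
```

Cap 3 is rigid. Cap 6 next.

>>> play_rows(dp=[[0,0,-15],[40,-2,0],[38,-2,0],[0,0,0],[0,0,0]], twist=[[0,0,0],[0,0,0],[0,0,0],[0,0,0],[0,0,0]], claw=[0,0,0,0,0])

```text
clock: 8.65
position: [0.5427, 0.1647, 0.1086]
tool_rot: [0.999, 0.045, 0.003, 0.001]
wrist_force: [-0.6, -0.5, -0.5]
grip_width: 0.0004
```

```bash
python3 -c "
from h import *;rep(6)"
```

```text
t 8.65 p [0.5427 0.1647 0.1086] toolx [0.996 0.09  0.007] tilt [ 0.007 -0.003 -1.   ] F [-0.57 -0.51 -0.48] w 0.0004 q [ 0.3   0.11 -0.04  1.42 -0.    1.78]
6 dp mm [-1.1 -0.2 19.6]
```

>>> play_rows(dp=[[-1,0,9],[0,0,6],[0,0,0],[0,0,0]], twist=[[0,-0.005,0],[0,0,0],[0,0,0],[0,0,0]], claw=[0,0,0,0])

```text
clock: 9.15
position: [0.5399, 0.1644, 0.0931]
tool_rot: [0.999, 0.046, 0.001, 0.002]
wrist_force: [0.0, 0.8, -1.0]
grip_width: 0.0005
```

```bash
python3 -c "
from h import *;rep(6)"
```

```text
t 9.15 p [0.5399 0.1644 0.0931] toolx [0.996 0.091 0.001] tilt [ 0.001 -0.003 -1.   ] F [ 0.01  0.76 -0.98] w 0.0005 q [ 0.3   0.11 -0.06  1.39 -0.    1.78]
6 dp mm [ 1.9 -0.2  4.1]
```

>>> play_rows(dp=[[2,0,2],[0,0,1],[0,0,0.7]], twist=[[0,0,0],[0,0,0],[0,0,0]], claw=[0,0,0])

```text
clock: 9.52
position: [0.5421, 0.1646, 0.0896]
tool_rot: [0.999, 0.046, 0.001, 0.001]
wrist_force: [0.0, -0.5, -0.1]
grip_width: 0.0002
```

>>> play_rows(dp=[[0,0,1]], twist=[[0,0,0]], claw=[0])

```text
clock: 9.65
position: [0.5422, 0.1646, 0.0891]
tool_rot: [0.999, 0.046, 0.001, 0.001]
wrist_force: [-2.0, -1.8, 8.2]
grip_width: 0.0
```

>>> play_rows(dp=[[0,0,1]], twist=[[0,0,0]], claw=[0])

```text
clock: 9.78
position: [0.5423, 0.1646, 0.0891]
tool_rot: [0.999, 0.045, 0.001, 0.001]
wrist_force: [-4.6, -0.6, 10.5]
grip_width: 0.0002
```

Cap 6 is rigid. Cap 5 next.

>>> play_rows(dp=[[0,0,-15],[2,40,0],[2,38,0],[0,0,0],[0,0,0]], twist=[[0,0,0],[0,0,0],[0,0,0],[0,0,0],[0,0,0]], claw=[0,0,0,0,0])

```text
clock: 10.4
position: [0.5546, 0.0864, 0.1085]
tool_rot: [0.999, 0.046, 0.003, 0.001]
wrist_force: [0.2, -1.0, -0.7]
grip_width: -0.0001
```

```bash
python3 -c "
from h import *;rep(5)"
```

```text
t 10.4 p [0.5546 0.0864 0.1085] toolx [0.996 0.092 0.006] tilt [ 0.007 -0.002 -1.   ] F [ 0.24 -1.01 -0.66] w -0.0001 q [ 0.16  0.1  -0.05  1.42 -0.    1.63]
5 dp mm [-1.3  0.7 19.5]
```

>>> play_rows(dp=[[-1,0,9],[1,0,6],[0,0,0],[0,0,0]], twist=[[0,-0.005,0],[0,0,0],[0,0,0],[0,0,0]], claw=[0,0,0,0])

```text
clock: 10.9
position: [0.5542, 0.0886, 0.0921]
tool_rot: [0.999, 0.048, 0.0, 0.001]
wrist_force: [-0.3, -0.5, 0.4]
grip_width: -0.0002
```

```bash
python3 -c "
from h import *;rep(5)"
```

```text
t 10.9 p [0.5542 0.0886 0.0921] toolx [0.995 0.095 0.   ] tilt [ 0.    -0.002 -1.   ] F [-0.31 -0.51  0.43] w -0.0002 q [ 0.16  0.11 -0.07  1.39 -0.    1.64]
5 dp mm [-1.   2.9  3.1]
```

>>> play_rows(dp=[[-1,3,1.5],[0,0,0.8],[0,0,0.5]], twist=[[0,0,0],[0,0,0],[0,0,0]], claw=[0,0,0])

```text
clock: 11.28
position: [0.5535, 0.0854, 0.0894]
tool_rot: [0.999, 0.048, 0.0, 0.001]
wrist_force: [-0.0, 0.5, 0.4]
grip_width: -0.0001
```

>>> play_rows(dp=[[0,0,1]], twist=[[0,0,0]], claw=[0])

```text
clock: 11.4
position: [0.5536, 0.0854, 0.0891]
tool_rot: [0.999, 0.048, 0.001, 0.001]
wrist_force: [-4.1, -1.0, 10.0]
grip_width: -0.0
```

>>> play_rows(dp=[[0,0,1]], twist=[[0,0,0]], claw=[0])

```text
clock: 11.52
position: [0.5536, 0.0854, 0.089]
tool_rot: [0.999, 0.047, 0.001, 0.001]
wrist_force: [-4.7, -0.9, 10.0]
grip_width: -0.0
```

Cap 5 is rigid, which leaves cap 4.

>>> play_rows(dp=[[0,0,-15],[2,40,0],[2,38,0],[0,0,0],[0,0,0]], twist=[[0,0,0],[0,0,0],[0,0,0],[0,0,0],[0,0,0]], claw=[0,0,0,0,0])

```text
clock: 12.15
position: [0.5664, 0.0068, 0.1087]
tool_rot: [0.999, 0.048, 0.003, 0.001]
wrist_force: [0.4, 0.7, -0.2]
grip_width: -0.0003
```

```bash
python3 -c "
from h import *;rep(4)"
```

```text
t 12.15 p [0.5664 0.0068 0.1087] toolx [0.995 0.096 0.006] tilt [ 0.006 -0.001 -1.   ] F [ 0.42  0.72 -0.2 ] w -0.0003 q [ 0.01  0.11 -0.04  1.42 -0.    1.49]
4 dp mm [-1.4  0.2 19.7]
```

>>> play_rows(dp=[[-1,0,9],[1,0,6],[0,0,0],[0,0,0]], twist=[[0,-0.005,0],[0,0,0],[0,0,0],[0,0,0]], claw=[0,0,0,0])

```text
clock: 12.65
position: [0.5661, 0.0089, 0.0924]
tool_rot: [0.999, 0.049, -0.0, 0.001]
wrist_force: [0.2, -0.5, 0.3]
grip_width: 0.0002
```

```bash
python3 -c "
from h import *;rep(4)"
```

```text
t 12.65 p [0.5661 0.0089 0.0924] toolx [ 0.995  0.099 -0.   ] tilt [-0.    -0.002 -1.   ] F [ 0.22 -0.51  0.27] w 0.0002 q [ 0.02  0.12 -0.06  1.39 -0.    1.49]
4 dp mm [-1.2  2.4  3.4]
```

>>> play_rows(dp=[[-1,2.5,1.5],[0,0,0.8],[0,0,0.5]], twist=[[0,0,0],[0,0,0],[0,0,0]], claw=[0,0,0])

```text
clock: 13.02
position: [0.5654, 0.0062, 0.0897]
tool_rot: [0.999, 0.049, 0.0, 0.001]
wrist_force: [0.3, -0.1, -1.1]
grip_width: -0.0
```

>>> play_rows(dp=[[0,0,1]], twist=[[0,0,0]], claw=[0])

```text
clock: 13.15
position: [0.5655, 0.0062, 0.0889]
tool_rot: [0.999, 0.049, 0.0, 0.001]
wrist_force: [-0.5, 0.1, 5.4]
grip_width: 0.0002
```

>>> play_rows(dp=[[0,0,1]], twist=[[0,0,0]], claw=[0])

```text
clock: 13.28
position: [0.5655, 0.0062, 0.0884]
tool_rot: [0.999, 0.049, 0.0, 0.001]
wrist_force: [-3.0, -0.8, 5.3]
grip_width: -0.0002
```

>>> play_rows(dp=[[0,0,1]], twist=[[0,0,0]], claw=[0])

```text
clock: 13.4
position: [0.5655, 0.0062, 0.088]
tool_rot: [0.999, 0.049, 0.001, 0.001]
wrist_force: [-2.2, 0.2, 6.3]
grip_width: -0.0001
```

Cap 4 gives, so it is the catch. I'll press it the rest of the way in.

>>> play_rows(dp=[[0,0,1.5],[0,0,1.5]], twist=[[0,0,0],[0,0,0]], claw=[0,0])

```text
clock: 13.65
position: [0.5655, 0.0062, 0.0865]
tool_rot: [0.999, 0.049, 0.001, 0.001]
wrist_force: [-3.8, -0.2, 7.4]
grip_width: 0.0001
```

>>> play_rows(dp=[[0,0,1.5],[0,0,1.5]], twist=[[0,0,0],[0,0,0]], claw=[0,0])

```text
clock: 13.9
position: [0.5655, 0.0062, 0.0853]
tool_rot: [0.999, 0.049, 0.002, 0.001]
wrist_force: [-3.1, 0.1, 8.0]
grip_width: -0.0002
```

>>> play_rows(dp=[[0,0,1.2],[0,0,1.2]], twist=[[0,0,0],[0,0,0]], claw=[0,0])

```text
clock: 14.15
position: [0.5656, 0.0062, 0.0842]
tool_rot: [0.999, 0.049, 0.002, 0.001]
wrist_force: [-2.6, 0.5, 5.8]
grip_width: -0.0003
```

>>> play_rows(dp=[[0,0,1.2],[0,0,1],[0,0,0.5],[0,0,0.5]], twist=[[0,0,0],[0,0,0],[0,0,0],[0,0,0]], claw=[0,0,0,0])

```text
clock: 14.65
position: [0.5655, 0.0062, 0.0844]
tool_rot: [0.999, 0.049, 0.004, 0.001]
wrist_force: [-2.5, -0.1, 5.4]
grip_width: 0.0002
```

>>> play_rows(dp=[[0,0,-5],[0,0,-20],[0,0,-40],[0,0,-40],[0,0,-40],[0,40,-10],[0,40,0],[0,40,0],[0,40,0],[0,40,0],[0,0,0],[0,0,0]], twist=[[0,0,0],[0,0,0],[0,0,0],[0,0,0],[0,0,0],[0,0,0],[0,0,0],[0,0,0],[0,0,0],[0,0,0],[0,0,0],[0,0,0]], claw=[0,0,0,0,0,0,0,0,0,0,0,0])

```text
clock: 16.15
position: [0.5849, -0.198, 0.2458]
tool_rot: [0.999, 0.05, 0.004, 0.001]
wrist_force: [0.2, 0.2, -0.2]
grip_width: 0.0001
```

```bash
python3 -c "
from h import *;rep(4)
a=viewer.snapshot('scene')[130:280,260:440];b=viewer.snapshot('top')[110:270,210:390]
f=lambda i:cv2.resize(i,(400,350),interpolation=cv2.INTER_CUBIC)
cv2.imwrite('pics/end1.png',np.hstack([f(a),f(b)])[:,:,::-1])"
```

```text
t 16.15 p [ 0.5849 -0.198   0.2458] toolx [0.995 0.1   0.008] tilt [ 0.008 -0.002 -1.   ] F [ 0.17  0.24 -0.22] w 0.0001 q [-0.33  0.25  0.39  1.7   0.    1.14]
4 dp mm [  -0.4 -205.8  156.3]
```

View pics/end1.png

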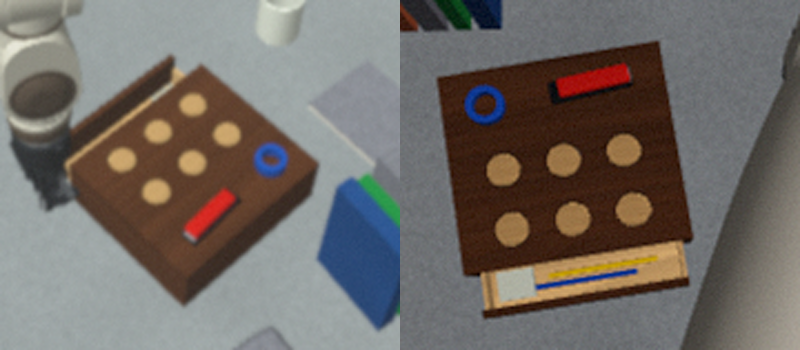

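The drawer is out on the unit's front side, from crop (580,262) to (585,308), roughly 57 mm. All six caps, the stapler and the tape are in place, and the arm is clear. I'll let a second pass, compare the pictures and hand in.

>>> play_rows(dp=[[0,0,0],[0,0,0],[0,0,0],[0,0,0],[0,0,0],[0,0,0],[0,0,0],[0,0,0]], twist=[[0,0,0],[0,0,0],[0,0,0],[0,0,0],[0,0,0],[0,0,0],[0,0,0],[0,0,0]], claw=[0,0,0,0,0,0,0,0])

```text
clock: 17.25
position: [0.5851, -0.1954, 0.2465]
tool_rot: [0.999, 0.052, 0.004, 0.001]
wrist_force: [0.8, -0.9, 0.5]
grip_width: 0.0003
```

```bash
python3 -c "
from h import *;rep(4)
a=cv2.imread('pics/top0.png').astype(int);b=viewer.snapshot('top')[:,:,::-1].astype(int)
e=cv2.resize(b[110:270,210:390].astype('uint8'),(400,350),interpolation=cv2.INTER_CUBIC).astype(int)
print('settle diff',(abs(e-cv2.imread('pics/end1.png')[:,400:]).max(2)>40).sum())
d=abs(a-b).max(2)>50
for n,(u,v,r) in dict(tape=(248,157,12),stapler=(296,148,20),mug=(168,252,22),pencup=(472,183,22),phone=(464,238,30),notebook=(172,167,38),plant=(433,134,16)).items(): print(n,d[v-r:v+r,u-r:u+r].sum())
p=ray('top',(210+585/1-0,0),0) if 0 else None
B=[ray('top',(210+(x-400)*.45,110+y*160/350),.08) for x,y in((580,256),(587,300))];print('drawer out approx',np.linalg.norm(B[1]-B[0]))
"
```

```text
t 17.25 p [ 0.5851 -0.1954  0.2465] toolx [0.995 0.104 0.009] tilt [ 0.009 -0.002 -1.   ] F [ 0.75 -0.88  0.52] w 0.0003 q [-0.32  0.25  0.39  1.7   0.    1.14]
4 dp mm [-2.000e-01 -2.032e+02  1.569e+02]
settle diff 320
tape 0
stapler 0
mug 0
pencup 9
phone 83
notebook 0
plant 596
drawer out approx 0.058205278330358066
```

The difference near the plant and phone is probably the arm blocking the view, so I'll look.

```bash
python3 -c "
from h import *
cv2.imwrite('pics/s2.png',viewer.snapshot('scene')[:,:,::-1]);cv2.imwrite('pics/t2.png',viewer.snapshot('top')[:,:,::-1])
f=lambda n:cv2.resize(cv2.imread(n)[60:300,:],(640,240))
cv2.imwrite('pics/end2.png',np.vstack([f('pics/s2.png'),f('pics/t2.png')]))
for l in('plant','phone','pencup','mug'):
  for s in viewer.spot_in(l,'scene')[:1]: print(l,s['uv'],s['confidence'])
"
```

```text
plant [256.2, 300.7] 0.59
phone [194.1, 250.8] 0.55
pencup [211.0, 281.9] 0.59
mug [386.6, 132.6] 0.92
```

View pics/end2.png

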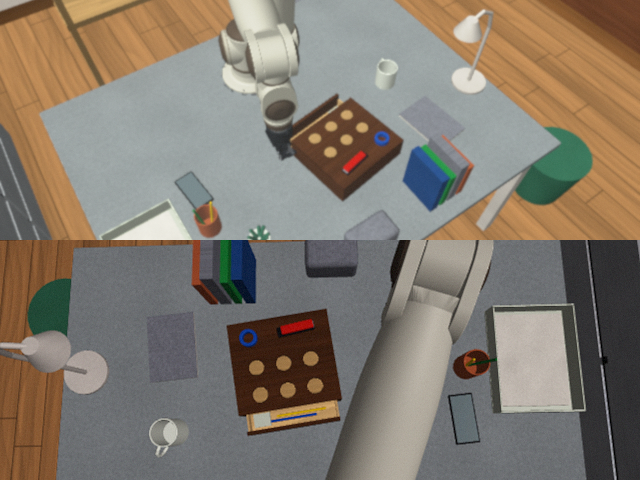

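The arm only hides the plant in the top view. In the scene view the plant (259,298), phone and pen cup are where they started. The drawer is out and the arm is clear.

```bash
python3 -c "
from bench import ctrl;print(ctrl.sign_off())"
```

```text
the job is handed in; nothing more can be done
None
```

The drawer is open and the job is handed in. The catch was the place4 cap; I pressed it fully in, the drawer sprang out by itself, and I lifted off and moved clear.

- **Finding the catch:** I felt all six caps with closed fingertips. Caps 1, 2, 3, 5 and 6 were rigid at z = 0.089 m. Cap 4 gave way against about 5–8 N and went in about 4.9 mm.
- **Last checks:** The drawer measures about 58 mm out in the picture. The gripper is about 0.16 m above the top and 0.2 m to the side, with no contact force, at about 17 s on the clock.
- **Other things:** The stapler, tape, mug and notebook show no change in the top view. There the arm hid the plant, and the phone and pen cup areas differed slightly. In the scene view all three are where they started.
- **What was off:**
  - The contact on cap 2 reached 28 N, harder than the gentle feel I intended; the other rigid caps saw at most 13 N.
  - The comparison of pictures a second apart was not zero. I put that down to the arm shifting about 2.6 mm, but did not check it separately.

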